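# Wipe the cheese offcuts off the chopping board into the tray

## Robot

A 6-joint arm with a two-finger parallel gripper is mounted at the origin on a cart in front of the work surface, level with it; the furniture and walls round the work are solid. World frame = base frame: x ahead of the robot, y to its left, z up, the work surface at z = 0. Lengths are in m, angles in rad, forces in N, time in s.
With the tool pointing down it reaches from about 0.35 to 0.975 m from the base axis. Payload 4.9 kg.
Tool frame: the origin (TCP) lies on the front face of the gripper's body, between the roots of the fingers; the fingertips stand ctrl.tip_extent ahead of it and the grasp point (between the pads) lies 54 mm ahead of it (ctrl.tip_extent is the distance from the TCP to the fingertips, in m); z points along the fingers, y is the line along which they close (so a half turn about z gives the same grasp; the last joint's range is limited). The gripper opens to 85 mm and grips with 20 to 120 N. Pads are 22 mm wide; open, the fingers measure 114 mm over their backs; the gripper's body (76 mm by 85 mm) begins 54 mm behind the grasp point. The pads swing forward as they close: fully open they stand 13 mm farther back than shut.
Start: joints at [1.211, 0.053, 1.613, -0, 1.476, -0.119], TCP at [0.149, 0.607, 0.304] pointing down, gripper open.
Joint ranges: [-3.01, 3.01], [-1.01, 2.22], [0.06, 2.58], [-1.02, 4.17], [0.09, 2.62], [-3.14, 3.14]. Speed limits (rad/s): [2.57, 2.57, 3.14, 3.14, 3.14, 3.14].

## Interface

Orientations are given as a rotation vector (axis times angle).
In Python, from station import ctrl gives the robot as it stands.
- The arm moves only by the tool apply_moves, never from a script. Its argument "rows" is one flat list of numbers, 6 for each row, row after row: the shift along the tool's x, y, z normalised to -1 to 1, where 1 is 0.6 m, then the turn, a rotation vector about the tool's x, y, z normalised to -1 to 1, where 1 is 90 degrees. A call has 1 to 20 rows; each row is the pose to reach, as a shift and turn from the pose commanded when the call began, along the tool's axes at that moment; what a row does not reach only later rows make up. A row lasts 1/10 s, in which the tool goes at most 50 mm and 8.59 degrees, less where a joint would pass 70% of its speed; a pose out of reach is approached as far as the arm can. A call with a number of a shift or a turn outside -1 to 1 is refused whole. A call with a gripper value outside its range is refused whole. "grip" is the opening, from 0 (shut) to 1 (fully open), set as the call begins (left out, the last holds). The fingers move at their own pace and stop on an object; "grip_force" is the grip in N (left out, the last holds). Time passes only in rows, so rows that repeat a pose let the fingers close. It gives the time, the measured TCP pose, the force, the opening and the grip force at its end, in the units of the state.
- ctrl.get_obs(): the state, without advancing time (a new reading comes with each control period).
- ctrl.get_image(name): name is "scene" or "top" or "wrist"; returns (picture, depth): 480x640x3 uint8, blue, green, red; 480x640 float32, m along the optical axis (not along the pixel's ray), 0 where there is no reading.
- ctrl.camera_model(name): a dict with "mtx" (3x3 intrinsics, pixels), "R" (3x3) and "t" (3): a world point X has camera coordinates R X + t; the wrist camera has in their place "tool_from_camera" (4x4, takes a point from camera to tool coordinates, whose origin is the TCP and whose axes are the flange's). Camera axes: x right, y down, z forward; pixel columns grow to the right and rows downward; lengths in m; the calibration is good to about 2 mm. The wrist camera is an equidistant fisheye: a pixel r from the principal point sees the ray r / f radians off the axis. A picture is of the moment at which its call begins: read the wrist's pose just before it. camera_model takes no time and is no camera call.
- ctrl.finish_job(): hands the job in; it is judged then, once.
The state is a dict: "t": time; "q": joint angles; "dq": joint speeds; "effort": joint torques, N m; "tool_pos": TCP position; "tool_rot": TCP orientation; "contact_force": force on the tool from outside, world axes, zero at the start; "wrist_torque": the same for the moment, N m; "opening": finger opening in m; "grip_force": force on a finger pad.
Only numpy, scipy, OpenCV 4.12 (cv2) and the standard library are available. Lean on these libraries where they do the work, as an engineer would, in place of code of your own. Each camera call takes 0.05 s, during which the arm holds its last target. There are 200 camera calls.

## Task

Two small offcuts of hard cheese are left on the wooden chopping board. Take the scraper block from the cork mat by its upright grip, set it down on the board behind the offcuts and wipe both off the end of the board into the shallow metal tray, without touching them with the fingers. Then leave the scraper block standing upright on the cleared board and let go of it.

Things in the scene. Friction and masses are not known exactly. Their poses are not given: they have to be found in the camera images.
- scraper: Loose scraper block, 0.18 kg, on a 6 mm cork mat at the board end away from the tray. Foot 150 (x) x 34 (y) x 31 mm high, upright sides (black rubber below, pale wood above); on its middle a wooden grip 90 (x) x 24 (y) mm, 31 to 76 mm above the underside: pinch it along the block's y. Its long sides wipe. Origin: centre of underside. x axis within 20 degrees of the board's x.
- board: Brown wooden chopping board lying flat on the worktop, fixed. 180 (its x) x 260 (its y) mm, top 21.5 mm above its origin, which is the centre of its underside. Its y axis runs along the length of the board, roughly to the robot's left; the tray stands against its +y or -y end. A 0.29 m high microwave stands to the right (x over 0.53, y under -0.25).
- tray: Shallow open metal tray, fixed, pushed up against one end of the board (2 mm gap) with its long side along that end: 180 (its x, along the board's x) x 120 (its y) x 15 mm high, walls and floor 3 mm, so its rim lies 6 mm below the board's top. Origin: centre of its underside.
- bit_a: Offcut of hard cheese, yellow with a brown rind along one side, 30 (x) x 23 (y) x 11 mm, 12 g, lying loose and flat on the middle part of the board (within 45 mm of the board's middle line and 55 mm of its centre along the length). Origin: centre of its underside.
- bit_b: The second offcut, the same as the first.
Not all that is in view belongs to the job. What is shaped like the bit_a but blue is not meant.

How it is judged:
By the outcome, as a careful person would: the job done as asked, in the order asked, and still so for the second after the job is handed in, with the robot touching nothing.
It also fails if it takes over 54 s, if anything falls off the work surface, if the arm or the gripper's body presses on something with over 40 N, if the wrist force passes 120 N, or if a joint passes its speed limit or range.

## Working session

There is one attempt and no reset: what is moved stays moved. The work goes in short steps, Python scripts to look and compute and a tool call to move; the robot and the scene stay as the last step left them, time stands still between calls to the robot, and variables do not carry over. Pictures are saved under pics/ and viewed, at most 10 in all, crops included, and the job is handed in when it is done.

Besides the shell and the picture viewer there is one more tool, called by a JSON object that holds its "method" and its "body", one argument or row to a line. apply_moves: Moves the arm, as the interface text tells. Its arguments: {"type":"object","properties":{"rows":{"type":"array","items":{"type":"number"}},"grip":{"type":"number"},"grip_force":{"type":"number"}},"required":["rows"]}

```bash
mkdir -p pics; ls
python3 - <<'E'
from station import ctrl
import cv2,numpy as np
o=ctrl.get_obs();print(o['t'],o['tool_pos'],o['tool_rot'],o['opening'],ctrl.tip_extent)
for n in('scene','top'):
    im,d=ctrl.get_image(n);cv2.imwrite(f'pics/{n}0.png',im);np.save(f'pics/{n}0.npy',d)
    m=ctrl.camera_model(n);print(n,np.round(m['mtx'],1).tolist(),np.round(m['R'],3).tolist(),np.round(m['t'],3))
E
```

```text
pics
0.0 [0.14886626 0.60651699 0.302685  ] [-3.77220317e-01 -3.11836931e+00  3.10537066e-03] 0.08539967440229748 0.0726
scene [[474.1, 0.0, 317.1], [0.0, 474.1, 234.8], [0.0, 0.0, 1.0]] [[0.857, -0.515, -0.016], [-0.256, -0.398, -0.881], [0.447, 0.759, -0.473]] [-0.449  0.242  0.54 ]
top [[520.6, 0.0, 320.7], [0.0, 520.6, 243.9], [0.0, 0.0, 1.0]] [[0.019, -1.0, 0.02], [-0.996, -0.021, -0.085], [0.085, -0.018, -0.996]] [0.071 0.586 0.84 ]
```

View pics/top0.png

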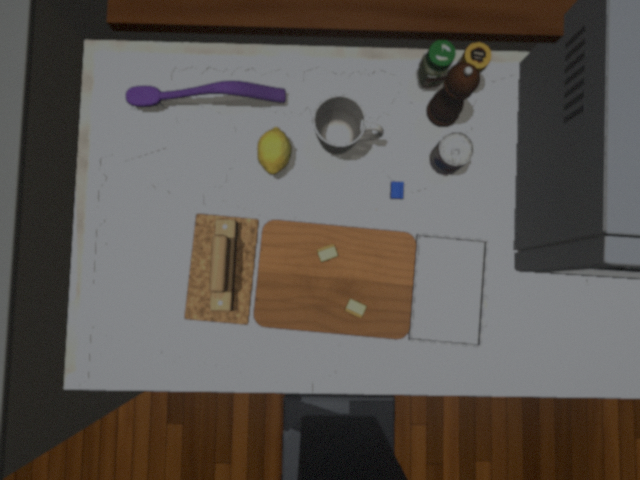

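View pics/scene0.png

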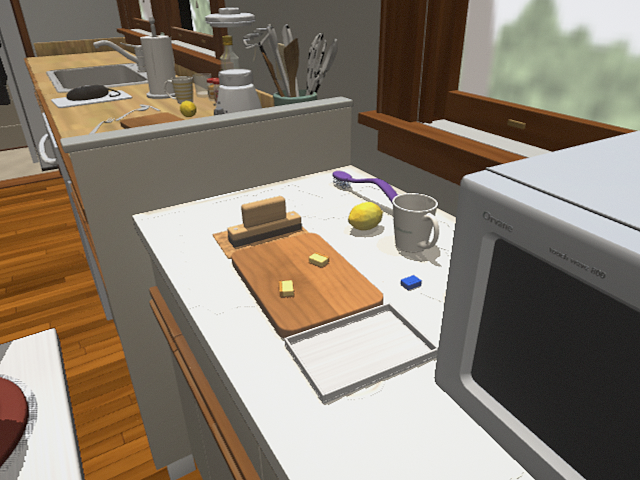

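Top view: the scraper is at about (222,265) on the mat, the board at (335,278) and the tray at its right (-y) end (448,290). The yellow offcuts are at (327,253) and (356,308). The blue block at (397,190) is the decoy. Only the two yellow pieces lie on the board and match the description.

```bash
cat > h.py <<'E'
import cv2,numpy as np
from station import ctrl
def ray(m,uv,z):
    uv=np.atleast_2d(uv).astype(float);K,R,t=np.array(m['mtx']),np.array(m['R']),np.array(m['t'])
    d=np.c_[uv,np.ones(len(uv))]@np.linalg.inv(K).T@R; c=-R.T@t
    return c+d*((z-c[2])/d[:,2])[:,None]
def rect(mask,z,m,minA=40):
    out=[]
    for c in cv2.findContours(mask,cv2.RETR_EXTERNAL,cv2.CHAIN_APPROX_NONE)[0]:
        if cv2.contourArea(c)<minA: continue
        P=ray(m,c[:,0],z)[:,:2]; r=cv2.minAreaRect((P*1000).astype(np.float32)); out.append((c[:,0].mean(0).round(),np.round(r[0],1),np.round(r[1],1),round(r[2],1)))
    return out
E
python3 - <<'E'
from h import *
im=cv2.imread('pics/top0.png');d=np.load('pics/top0.npy');m=ctrl.camera_model('top')
hsv=cv2.cvtColor(im,cv2.COLOR_BGR2HSV)
for p in [(335,278),(327,253),(356,308),(219,262),(225,228),(200,300),(240,270)]: print(p,hsv[p[1],p[0]],d[p[1],p[0]])
# world z map
v,u=np.mgrid[:480,:640];K=np.array(m['mtx']);R=np.array(m['R']);t=np.array(m['t'])
C=np.stack([(u-K[0,2])/K[0,0]*d,(v-K[1,2])/K[1,1]*d,d],-1);W=(C-t)@R
np.save('pics/W.npy',W)
roi=np.zeros((480,640),np.uint8);roi[205:350,180:420]=1
for n,lo,hi in(('grip',.07,.1),('foot+',.028,.1)):
    k=((W[...,2]>lo)&(W[...,2]<hi)&(roi>0)).astype(np.uint8);k[:,260:]=0
    for zz in (.082,.037): print(n,zz,rect(k,zz,m))
roi2=roi.copy();roi2[:,:252]=0
bd=cv2.inRange(hsv,(3,90,60),(18,255,255))*roi2
print('board',rect(cv2.morphologyEx(bd,cv2.MORPH_CLOSE,np.ones((15,15))),.0215,m,2000))
for p in [(300,260),(380,300),(448,290),(300,360)]: print(W[p[1],p[0]].round(4))
ch=cv2.inRange(hsv,(19,40,120),(40,255,255))*roi2
print('bits',rect(ch,.0325,m,20))
cv2.imwrite('pics/crop.png',np.hstack([cv2.resize(im[215:345,255:425],None,fx=3,fy=3),cv2.resize(im[205:335,180:265],None,fx=3,fy=3)]))
E
```

```text
(335, 278) [ 15 142 108] 0.86746436
(327, 253) [ 31  40 134] 0.8553369
(356, 308) [ 33  44 133] 0.8463222
(219, 262) [ 18  95 131] 0.7992226
(225, 228) [ 19  22 129] 0.8491838
(200, 300) [ 17 113 113] 0.8706929
(240, 270) [ 14 114  67] 0.876274
grip 0.082 [(array([218., 263.]), array([548. , 240.9]), array([24.8, 88.4]), 88.7)]
grip 0.037 [(array([218., 263.]), array([550.1, 248.9]), array([26.2, 93.4]), 88.7)]
foot+ 0.082 [(array([222., 264.]), array([545.9, 235.4]), array([ 36.1, 141.4]), 88.6)]
foot+ 0.037 [(array([222., 264.]), array([547.9, 243.1]), array([ 38.1, 149.3]), 88.6)]
board [(array([331., 277.]), array([528.6,  66.7]), array([275.7, 176.1]), 85.8)]
[0.5577 0.1165 0.0174]
[ 0.494  -0.0175  0.0204]
[ 0.5127 -0.135   0.0043]
[0.3913 0.113  0.0012]
bits [(array([355., 308.]), array([480.6,  24.3]), array([27. , 19.6]), 64.6), (array([327., 252.]), array([571.1,  72.7]), array([20.3, 28.1]), 19.6)]
```

View pics/crop.png

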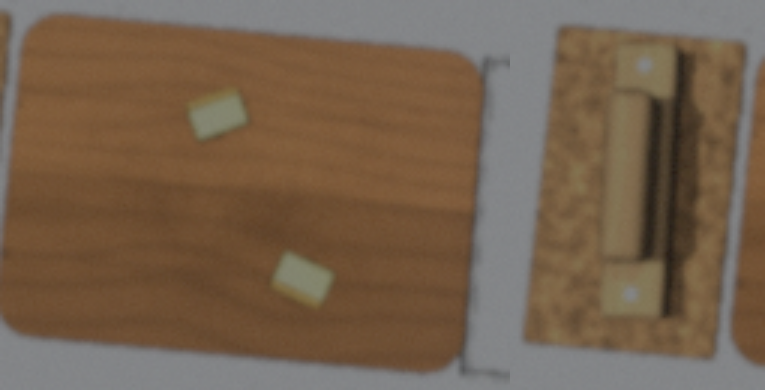

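The crop confirms both yellow cheese pieces with a brown rind on the board, and the scraper on the mat with its grip clear.

Run:
```python
from h import *
m=ctrl.camera_model('top');im=cv2.imread('pics/top0.png')
hsv=cv2.cvtColor(im,cv2.COLOR_BGR2HSV)
bd=(cv2.inRange(hsv,(3,90,60),(18,255,255))>0)
# straight edges: scan rows/cols outward from board middle over the central stretch
k=cv2.morphologyEx(bd.astype(np.uint8),cv2.MORPH_CLOSE,np.ones((9,9)))
def run(line,s):
    a=s
    while line[a-1]: a-=1
    b=s
    while line[b+1]: b+=1
    return a-.5,b+.5
L=[];Rr=[];T=[];B=[]
for v in range(240,322,4):
    a,b=run(k[v],390);Rr.append((b,v))
    g=im[v,245:275].astype(int);j=np.argmax(np.abs(np.diff(cv2.GaussianBlur(im[v:v+1],(1,1),0)[0,245:275].astype(int).sum(1))));L.append((a,v))
for u in range(290,400,5):
    a,b=run(k[:,u],280);T.append((u,a));B.append((u,b))
for n,e in(('yhi',L),('ylo',Rr),('xhi',T),('xlo',B)):
    P=ray(m,np.array(e),.0215)[:,:2].astype(np.float32);f=cv2.fitLine(P,cv2.DIST_HUBER,0,1e-3,1e-3).ravel()
    if n[0]=='y': f=f*np.sign(f[0]) if 0 else f
    print(n,np.round(P.mean(0),4),np.degrees(np.arctan(f[1]/f[0])).round(2),P[:,1 if n[0]=='y' else 0].round(3)[::5])
```

```text
yhi [0.5226 0.2174] 84.91 [0.294 0.296 0.299 0.232 0.257]
ylo [ 0.5282 -0.0714] -4.22 [-0.074 -0.074 -0.071 -0.07  -0.067]
xhi [0.605  0.0464] 85.69 [0.622 0.619 0.615 0.612 0.61 ]
xlo [0.4461 0.0439] 85.96 [0.445 0.442 0.44  0.435 0.433]
```

{"method": "apply_moves", "body": {
  "rows": [-0.05, 0, 0, 0, 0, -0.08, -0.12, -0.08, 0, 0, 0, -0.139, -0.2, -0.15, 0, 0, 0, -0.139, -0.28, -0.22, 0, 0, 0, -0.139, -0.36, -0.29, 0, 0, 0, -0.139, -0.44, -0.36, 0, 0, 0, -0.139, -0.5, -0.42, 0, 0, 0, -0.139, -0.5, -0.42, 0, 0, 0, -0.139, -0.5, -0.42, 0, 0, 0, -0.139, -0.5, -0.42, 0, 0, 0, -0.139, -0.5, -0.42, 0, 0, 0, -0.139],
  "grip": 1
}}

```text
t: 1.2
tool_pos: [0.3801, 0.2906, 0.3035]
tool_rot: [-0.037, -3.141, -0.0]
contact_force: [0.7, -0.3, -0.3]
opening: 0.0852
grip_force: 0.0
```

{"method": "apply_moves", "body": {
  "rows": [-0.07, -0.02, 0, 0, 0, 0, -0.14, -0.04, 0, 0, 0, 0, -0.21, -0.06, 0.04, 0, 0, 0, -0.28, -0.077, 0.09, 0, 0, 0, -0.282, -0.077, 0.11, 0, 0, 0, -0.282, -0.077, 0.11, 0, 0, 0, -0.282, -0.077, 0.11, 0, 0, 0]
}}

```text
t: 1.9
tool_pos: [0.5474, 0.242, 0.238]
tool_rot: [-0.032, -3.141, -0.0]
contact_force: [0.1, 0.4, 0.3]
opening: 0.0858
grip_force: 0.0
```

Run:
```python
from h import *
o=ctrl.get_obs();print(o['tool_pos'],o['tool_rot']);im,d=ctrl.get_image('wrist');cv2.imwrite('pics/w1.png',im)
m=ctrl.camera_model('wrist');print(np.round(m['mtx'],1).tolist(),np.round(m['tool_from_camera'],3).tolist())
```

```text
[0.54744031 0.2420406  0.23798744] [-3.22234421e-02 -3.14061526e+00 -3.44497357e-04]
[[371.6, 0.0, 321.8], [0.0, 371.6, 243.0], [0.0, 0.0, 1.0]] [[0.001, -0.948, -0.318, 0.081], [1.0, 0.0, 0.002, 0.0], [-0.002, -0.318, 0.948, -0.071], [0.0, 0.0, 0.0, 1.0]]
```

View pics/w1.png

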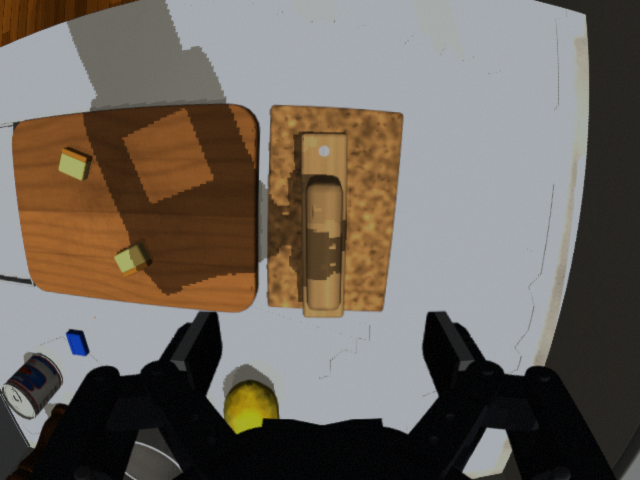

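The wrist view shows the scraper's grip (cols 304–343, rows 178–311) centred between the fingers (midline about col 322). I'll cast rays to check this.

```bash
cat >> h.py <<'E'
def wray(px,z,pos,rot):
    m=ctrl.camera_model('wrist');K=np.array(m['mtx']);T=np.array(m['tool_from_camera']);Rt=cv2.Rodrigues(np.array(rot,float))[0]
    out=[]
    for u,v in px:
        a,b=(u-K[0,2])/K[0,0],(v-K[1,2])/K[1,1];r=np.hypot(a,b)+1e-12
        d=Rt@T[:3,:3]@np.array([a/r*np.sin(r),b/r*np.sin(r),np.cos(r)]);c=Rt@T[:3,3]+pos
        out.append((c+d*(z-c[2])/d[2])[:2])
    return np.array(out)
E
python3 - <<'E'
from h import *
p=[0.54744031,0.2420406,0.23798744];r=[-3.22234421e-02,-3.14061526,-3.44e-04]
f=lambda px,z:print(wray(px,z,p,r).round(4).tolist())
f([(324.5,178),(323.5,310)],.082)
f([(324,134),(323,318)],.037)
f([(74,164),(128,260)],.0325)     # bits
f([(259,140),(259,280),(14,140),(30,280)],.0215)  # board ends
f([(30,120),(230,105),(40,291),(220,309)],.0215)  # board sides
E
```

```text
[[0.5006, 0.2451], [0.5916, 0.2428]]
[[0.4748, 0.2456], [0.6241, 0.242]]
[[0.4825, 0.0288], [0.5715, 0.0718]]
[[0.4782, 0.1955], [0.5951, 0.188], [0.4495, -0.0593], [0.5988, -0.0756]]
[[0.4339, -0.0326], [0.4493, 0.1737], [0.6114, -0.0639], [0.6236, 0.1494]]
```

{"method": "apply_moves", "body": {
  "rows": [0, 0.003, 0.06, 0, 0, 0, 0, 0.003, 0.12, 0, 0, 0, 0, 0.003, 0.17, 0, 0, 0, 0, 0.003, 0.195, 0, 0, 0, 0, 0.003, 0.2, 0, 0, 0, 0, 0.003, 0.2, 0, 0, 0, 0, 0.003, 0.2, 0, 0, 0]
}}

```text
t: 2.65
tool_pos: [0.5497, 0.2431, 0.1205]
tool_rot: [0.035, 3.137, 0.002]
contact_force: [0.1, 0.5, 1.2]
opening: 0.0853
grip_force: 0.0
```

{"method": "apply_moves", "body": {
  "rows": [0, 0, 0, 0, 0, 0, 0, 0, 0, 0, 0, 0, 0, 0, 0, 0, 0, 0, 0, 0, 0, 0, 0, 0, 0, 0, 0, 0, 0, 0, 0, 0, 0, 0, 0, 0, 0, 0, 0, 0, 0, 0, 0, 0, 0, 0, 0, 0, 0, 0, 0, 0, 0, 0, 0, 0, 0, 0, 0, 0],
  "grip": 0,
  "grip_force": 45
}}

```text
t: 3.65
tool_pos: [0.5486, 0.2425, 0.1181]
tool_rot: [0.035, 3.141, -0.0]
contact_force: [-0.3, -0.2, 2.7]
opening: 0.0232
grip_force: 48.7
```

{"method": "apply_moves", "body": {
  "rows": [0, 0, -0.04, 0, 0, 0, 0, 0, -0.075, 0, 0, 0, 0, 0, -0.08, 0, 0, 0.01, 0.006, -0.05, -0.08, 0, 0, 0.02, 0.012, -0.1, -0.08, 0, 0, 0.032, 0.019, -0.15, -0.08, 0, 0, 0.032, 0.019, -0.163, -0.08, 0, 0, 0.032, 0.019, -0.163, -0.08, 0, 0, 0.032, 0.019, -0.163, -0.08, 0, 0, 0.032, 0.019, -0.163, -0.08, 0, 0, 0.032]
}}

```text
t: 4.65
tool_pos: [0.5349, 0.1458, 0.1656]
tool_rot: [-0.113, -3.139, -0.0]
contact_force: [0.3, 0.7, -1.2]
opening: 0.0234
grip_force: 48.0
```

Run:
```python
from h import *
o=ctrl.get_obs();print(o['tool_pos'],o['tool_rot'],o['opening'],o['contact_force']);im,d=ctrl.get_image('scene');cv2.imwrite('pics/s2.png',cv2.resize(im[150:390,180:460],None,fx=2,fy=2))
```

```text
[0.53488215 0.14583127 0.16559622] [-1.12850846e-01 -3.13928416e+00 -4.73485977e-04] 0.02342402948953069 [ 0.27833176  0.69697055 -1.24844901]
```

View pics/s2.png

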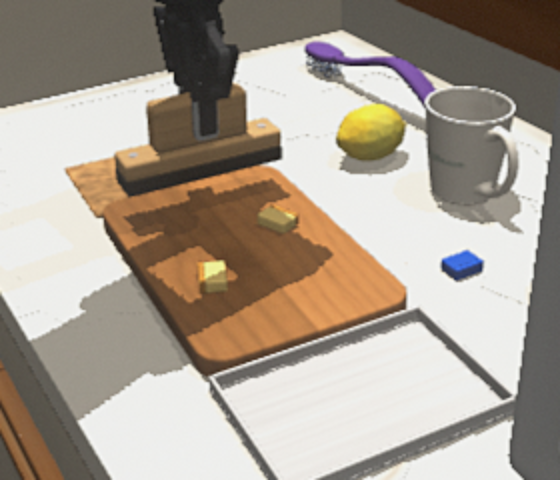

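The picture shows the scraper held level above the far end of the board (about 200,160), with the bits ahead of it at (213,275) and (278,219). I'll lower it now.

{"method": "apply_moves", "body": {
  "rows": [0, 0, 0.02, 0, 0, 0, 0, 0, 0.04, 0, 0, 0, 0, 0, 0.048, 0, 0, 0, 0, 0, 0.051, 0, 0, 0, 0, 0, 0.053, 0, 0, 0, 0, 0, 0.053, 0, 0, 0, 0, 0, 0.053, 0, 0, 0, 0, 0, 0.053, 0, 0, 0]
}}

```text
t: 5.5
tool_pos: [0.5351, 0.145, 0.1345]
tool_rot: [0.114, 3.139, 0.0]
contact_force: [-0.7, -0.1, -0.4]
opening: 0.0234
grip_force: 48.0
```

{"method": "apply_moves", "body": {
  "rows": [0, 0, 0.001, 0, 0, 0, 0, 0, 0.002, 0, 0, 0, 0, 0, 0.002, 0, 0, 0, 0, 0, 0.002, 0, 0, 0]
}}

```text
t: 5.9
tool_pos: [0.5351, 0.145, 0.1336]
tool_rot: [0.114, 3.139, -0.0]
contact_force: [-2.0, -0.4, 4.0]
opening: 0.0235
grip_force: 48.8
```

{"method": "apply_moves", "body": {
  "rows": [0, -0.006, 0, 0, 0, 0, 0, -0.018, 0, 0, 0, 0, 0, -0.03, 0, 0, 0, 0, 0, -0.042, 0, 0, 0, 0, 0, -0.054, 0, 0, 0, 0, 0, -0.066, 0, 0, 0, 0, 0, -0.078, 0, 0, 0, 0, 0, -0.09, 0, 0, 0, 0, 0, -0.102, 0, 0, 0, 0, 0, -0.114, 0, 0, 0, 0, 0, -0.126, 0, 0, 0, 0, 0, -0.138, 0, 0, 0, 0, 0, -0.15, 0, 0, 0, 0, 0, -0.162, 0, 0, 0, 0, 0, -0.174, 0, 0, 0, 0, 0, -0.186, 0, 0, 0, 0, 0, -0.198, 0, 0, 0, 0, 0, -0.21, 0, 0, 0, 0, 0, -0.216, 0, 0, 0, 0, 0, -0.22, 0, 0, 0, 0]
}}

```text
t: 7.9
tool_pos: [0.5256, 0.0128, 0.1336]
tool_rot: [0.116, 3.138, 0.002]
contact_force: [-0.0, 4.2, 5.7]
opening: 0.0232
grip_force: 49.1
```

Run:
```python
from h import *
o=ctrl.get_obs();print(o['tool_pos'],o['tool_rot'],o['opening'],o['contact_force']);im,d=ctrl.get_image('scene');cv2.imwrite('pics/s3.png',cv2.resize(im[150:390,180:460],None,fx=2,fy=2))
```

```text
[0.5255878  0.01283118 0.13360441] [1.15651381e-01 3.13830011e+00 1.61868699e-03] 0.023239573630677315 [-0.04219769  4.24783281  5.71070505]
```

View pics/s3.png

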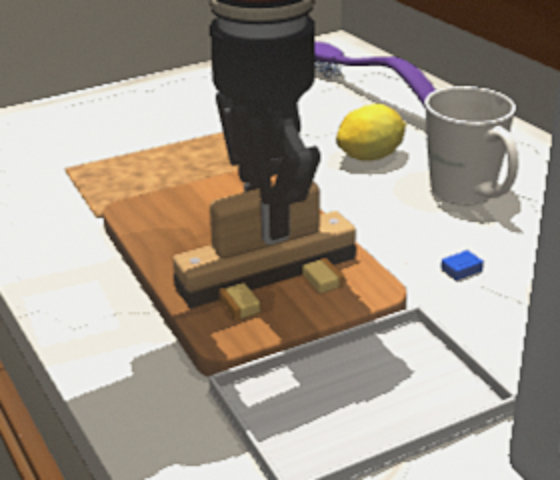

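Both bits ride on the front face at (240,300) and (322,275). I'll keep wiping over the edge.

{"method": "apply_moves", "body": {
  "rows": [0, -0.008, 0, 0, 0, 0, 0, -0.018, 0, 0, 0, 0, 0, -0.03, 0, 0, 0, 0, 0, -0.042, 0, 0, 0, 0, 0, -0.054, 0, 0, 0, 0, 0, -0.066, 0, 0, 0, 0, 0, -0.078, 0, 0, 0, 0, 0, -0.09, 0, 0, 0, 0, 0, -0.102, 0, 0, 0, 0, 0, -0.114, 0, 0, 0, 0, 0, -0.126, -0.001, 0, 0, 0, 0, -0.135, -0.001, 0, 0, 0, 0, -0.137, -0.001, 0, 0, 0, 0, -0.137, -0.001, 0, 0, 0, 0, -0.137, -0.001, 0, 0, 0]
}}

```text
t: 9.45
tool_pos: [0.5191, -0.069, 0.1335]
tool_rot: [-0.114, -3.139, 0.002]
contact_force: [-0.2, 0.1, 4.0]
opening: 0.0235
grip_force: 49.0
```

Run:
```python
from h import *
o=ctrl.get_obs();print(o['tool_pos'],o['tool_rot'],o['opening'],o['contact_force']);im,d=ctrl.get_image('scene');cv2.imwrite('pics/s4.png',cv2.resize(im[150:390,180:460],None,fx=2,fy=2))
```

```text
[ 0.51914197 -0.06904658  0.13349807] [-1.14116325e-01 -3.13907720e+00  1.92894485e-03] 0.023471917674215293 [-0.16651554  0.10164676  3.97694805]
```

View pics/s4.png

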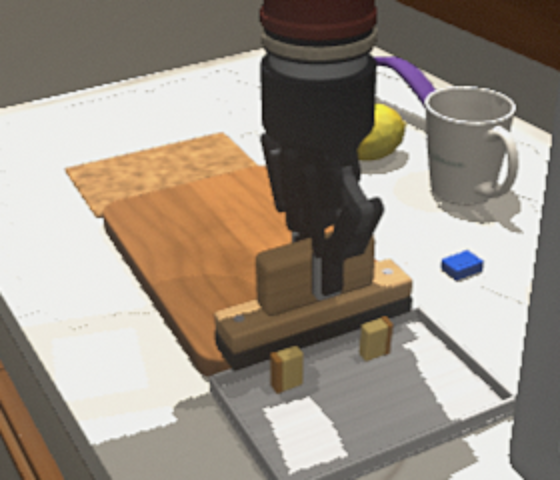

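Both bits are in the tray, standing on edge against the foot at (286,370) and (375,340). I'll push 20 mm more so they tip fully in.

{"method": "apply_moves", "body": {
  "rows": [0, -0.01, -0.001, 0, 0, 0, 0, -0.02, -0.001, 0, 0, 0, 0, -0.03, -0.001, 0, 0, 0, 0, -0.036, -0.001, 0, 0, 0, 0, -0.036, -0.001, 0, 0, 0, 0, -0.036, -0.001, 0, 0, 0]
}}

```text
t: 10.1
tool_pos: [0.5173, -0.0904, 0.1335]
tool_rot: [-0.115, -3.138, -0.0]
contact_force: [0.4, -0.1, -0.8]
opening: 0.0233
grip_force: 48.2
```

Run:
```python
from h import *
o=ctrl.get_obs();print(o['tool_pos'],o['tool_rot'],o['opening'],o['contact_force']);im,d=ctrl.get_image('scene');cv2.imwrite('pics/s5.png',cv2.resize(im[150:390,180:460],None,fx=2,fy=2))
```

```text
[ 0.51726315 -0.09035467  0.13350013] [-1.14834472e-01 -3.13828756e+00 -2.23372043e-04] 0.02326662992424766 [ 0.4122821  -0.12194368 -0.81883342]
```

View pics/s5.png

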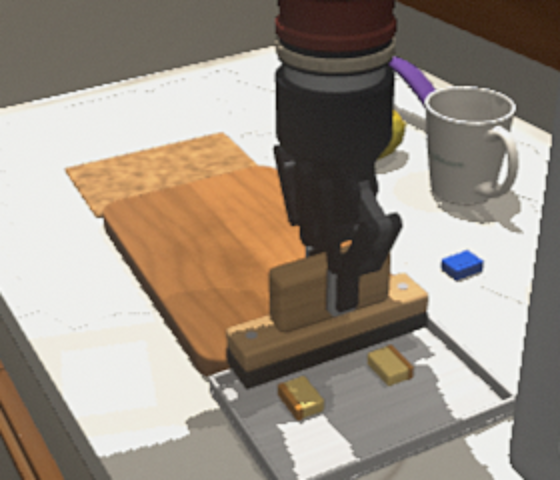

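Both bits lie flat in the tray at (300,398) and (390,365). I'll lift the scraper slightly, bring it back to mid-board, and set it down.

{"method": "apply_moves", "body": {
  "rows": [0, 0, -0.02, 0, 0, 0, 0, 0, -0.035, 0, 0, 0, 0, 0.04, -0.035, 0, 0, 0, 0, 0.09, -0.035, 0, 0, 0, 0, 0.14, -0.035, 0, 0, 0, 0, 0.19, -0.035, 0, 0, 0, 0, 0.225, -0.035, 0, 0, 0, 0, 0.235, -0.035, 0, 0, 0, 0, 0.235, -0.03, 0, 0, 0, 0, 0.235, -0.02, 0, 0, 0, 0, 0.235, -0.01, 0, 0, 0, 0, 0.235, -0.004, 0, 0, 0, 0, 0.235, -0.001, 0, 0, 0, 0, 0.235, 0, 0, 0, 0, 0, 0.235, 0, 0, 0, 0, 0, 0.235, 0, 0, 0, 0]
}}

```text
t: 11.75
tool_pos: [0.5281, 0.0503, 0.1343]
tool_rot: [0.114, 3.139, 0.0]
contact_force: [0.6, -0.9, -1.5]
opening: 0.023
grip_force: 48.0
```

{"method": "apply_moves", "body": {
  "rows": [0, 0, 0.0007, 0, 0, 0, 0, 0, 0.0014, 0, 0, 0, 0, 0, 0.0014, 0, 0, 0, 0, 0, 0.0014, 0, 0, 0]
}}

```text
t: 12.15
tool_pos: [0.5281, 0.0505, 0.1336]
tool_rot: [0.114, 3.139, -0.0]
contact_force: [-0.6, 0.1, 0.2]
opening: 0.0234
grip_force: 48.2
```

{"method": "apply_moves", "body": {
  "rows": [0, 0, 0.0005, 0, 0, 0, 0, 0, 0.0005, 0, 0, 0, 0, 0, 0.0005, 0, 0, 0]
}}

```text
t: 12.45
tool_pos: [0.5282, 0.0504, 0.1336]
tool_rot: [0.114, 3.139, -0.0]
contact_force: [-2.9, 0.7, 3.8]
opening: 0.0234
grip_force: 49.1
```

{"method": "apply_moves", "body": {
  "rows": [0, 0, 0, 0, 0, 0, 0, 0, 0, 0, 0, 0, 0, 0, 0, 0, 0, 0, 0, 0, 0, 0, 0, 0, 0, 0, 0, 0, 0, 0, 0, 0, 0, 0, 0, 0, 0, 0, 0, 0, 0, 0, 0, 0, 0, 0, 0, 0, 0, 0, 0, 0, 0, 0, 0, 0, 0, 0, 0, 0],
  "grip": 1
}}

```text
t: 13.45
tool_pos: [0.528, 0.0504, 0.133]
tool_rot: [-0.114, -3.139, -0.0]
contact_force: [-0.5, -0.5, 1.1]
opening: 0.0855
grip_force: 0.0
```

{"method": "apply_moves", "body": {
  "rows": [0, 0, -0.02, 0, 0, 0, 0, 0, -0.06, 0, 0, 0, 0, 0, -0.11, 0, 0, 0, 0, 0, -0.17, 0, 0, 0, 0, 0.05, -0.23, 0, 0, 0, 0, 0.12, -0.25, 0, 0, 0, 0, 0.19, -0.25, 0, 0, 0, 0, 0.25, -0.25, 0, 0, 0, 0, 0.3, -0.25, 0, 0, 0, 0, 0.3, -0.25, 0, 0, 0, 0, 0.3, -0.25, 0, 0, 0]
}}

```text
t: 14.55
tool_pos: [0.541, 0.2303, 0.2837]
tool_rot: [0.112, 3.139, -0.001]
contact_force: [-0.1, -0.3, -0.2]
opening: 0.0855
grip_force: 0.0
```

Run:
```python
from h import *
o=ctrl.get_obs();print(o['t'],o['tool_pos'],o['opening'],o['contact_force']);im,d=ctrl.get_image('scene');a=cv2.resize(im[150:390,180:460],None,fx=1.4,fy=1.4)
im,d=ctrl.get_image('top');b=cv2.resize(im[200:360,180:500],None,fx=1.25,fy=1.25);b=cv2.copyMakeBorder(b,0,a.shape[0]-b.shape[0],0,0,cv2.BORDER_CONSTANT)
cv2.imwrite('pics/s6.png',np.hstack([a,b]))
```

```text
14.55 [0.54097401 0.2303063  0.28365304] 0.08553271452092803 [-0.07726966 -0.25223908 -0.17874881]
```

View pics/s6.png

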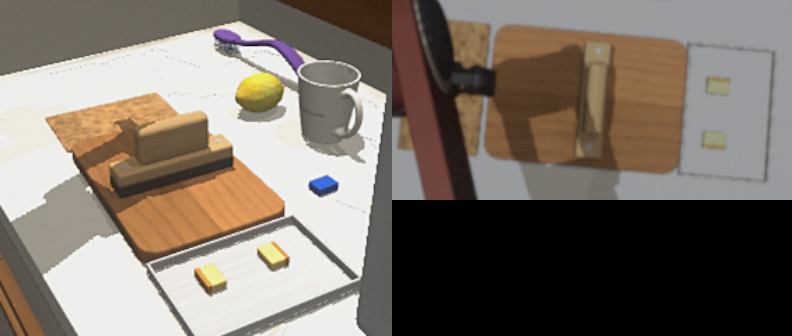

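The scraper stands upright mid-board at (172,150), and both bits lie flat in the tray at (210,277) and (273,255). The arm is clear of everything.

```bash
python3 -c "
from station import ctrl
print(ctrl.finish_job())"
```

```text
the job is handed in; nothing more can be done
None
```

The job is handed in: both offcuts are wiped into the tray, and the scraper block stands upright, released, on the cleared board, after about 15 s of robot time.

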